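Lay the insect-study place at the microscope

TASK

Lay this place for the next insect session, with left and back as seen from the robot: the closed petri dish goes centred on the microscope's round stage plate, and the tall specimen vial stands upright in the middle of the padded tin, lowered until you feel it rest on the padding, because nobody knows how thick the padding is. To the left of the tin make a row in line with it: first the dropper bottle standing upright, then the stepped pinning block pointing straight away from the robot with its high step at the back, so that the bottle stands between tin and block with about a finger's width (20 mm) clear on either side. Set things down without dropping them, let go of everything, and leave the squat pot and the forceps where they are.

Things in the scene. Friction and masses are not known exactly. Their poses are not given: they have to be found in the camera images.
- dish_mid (a point): the small closed petri dish with a dark beetle on a white pad: a flat clear disc 54 mm across and 20 mm high, 40 g, loose on the bench at the start, dry; the point is its centre, half-way up (10 mm above its underside), z up
- vial_mid (a point): the tall specimen vial: a slim glass tube 25 mm across with a black cap of the same width, 95 mm high in all, about 45 g, loose, standing upright at the start; the point is its centre, half-way up (47.5 mm above its underside), z up
- bottle_mid (a point): the dropper bottle: amber glass with a paper label, 97 mm high in all; its body is 34 mm across up to 50 mm height, above it a shoulder, a black collar 21 mm across (62 to 76 mm) and a soft-looking rubber teat; about 70 g, loose, upright at the start; the point is on its axis half-way up (48.5 mm above its underside), z up
- block_mid (a point): the stepped pinning block: a solid wooden stair, 75 mm long (its x), 30 mm wide (its y), three steps each 25 mm long, 12, 22 and 32 mm high; the high step is at its +x end; about 60 g, loose, lying on its flat underside; the point is at the middle of its length and width, 16 mm above the underside
- tin_foot (a point): the tin, fixed to the bench: open, round, steel, 84 mm across, 50 mm high, wall 3 mm, inside 78 mm across; in it a flat firm disc of padding whose top lies somewhere from 10 to 32 mm above the bench, different each time; the point is the centre of the tin's underside, at bench height; x points away from the robot (back), y to the robot's left
- stage (a point): the microscope's stage plate: a grey disc 95 mm across, flush with the top of the fixed white base; the point is the centre of its top, 50 mm above the bench; x points to the post (32 mm thick, 365 mm high), 190 mm away. The base reaches 120 mm to the front (-x) and 70 mm back at 240 mm width, then is 120 mm wide. The head is swung aside past the post to the -y side: the plate is free from above
- pot_mid (a point): bystander: a squat white specimen pot with a grey lid, 45 mm across, 46 mm high, loose; it stands among the things to be laid out and must stay where it is; the point is its centre, 23 mm above the bench
- forceps: bystander: steel forceps lying flat on the bench at the far left of the loose things, 118 mm long (its x), about 16 mm wide, 9 mm high, loose; must stay where they are; the origin is at the middle of their underside
Things that resemble listed ones, but are neither listed nor needed, are in the scene too. What is shaped like the part that bears dish_mid but blue, green or red is not meant.

How it is judged:
By the outcome, as a careful person would: the job done as asked, in the order asked, and still so for the second after the job is handed in, with the robot touching nothing.
It also fails if it takes over 112 s, if anything falls off the work surface, if the arm or the gripper's body presses on something with over 40 N, if the wrist force passes 120 N, or if a joint passes its speed limit or range.

ROBOT

A 6-joint arm with a two-finger parallel gripper is mounted at the origin on the work surface. World frame = base frame: x ahead of the robot, y to its left, z up, the work surface at z = 0. Lengths are in mm, angles in rad, forces in N, time in s.
With the tool pointing down it reaches from about 250 to 775 mm from the base axis. Payload 8.9 kg.
Tool frame: the origin (TCP) lies midway between the tips of the shut fingers; the grasp point (between the pads) lies 19 mm behind it; z points along the fingers, y is the line along which they close (so a half turn about z gives the same grasp; the last joint's range is limited). The gripper opens to 85 mm and grips with 20 to 120 N. Pads are 22 mm wide; open, the fingers measure 114 mm over their backs; the gripper's body (76 mm by 85 mm) begins 54 mm behind the grasp point. The pads swing forward as they close: fully open they stand 13 mm farther back than shut.
Start: joints at [-1.313, 0.291, -0.153, 1.127, 0, 1.431], TCP at [202.898, -484.207, 206.305] pointing down, gripper open.
Joint ranges: [-2.52, 2.52], [-0.91, 1.74], [-1.3, 1.37], [-1.96, 2.02], [-1.52, 1.47], [-3.14, 3.14]. Speed limits (rad/s): [2.22, 2.22, 2.79, 3.14, 3.14, 3.14].

INTERFACE

Orientations are given as [roll, pitch, yaw] about the fixed x, y, z axes, in that order (R = Rz(yaw) Ry(pitch) Rx(roll)).
In Python, from bench import r gives the robot as it stands. The module is installed in compiled form; this text tells all that it offers.
- The arm moves only by the shell command python3 -m handwheel 'ROWS' [OPENING]. ROWS is JSON, a list of rows, each a list of 6 numbers: the shift along the tool's x, y, z in mm, then the turn, a rotation vector about the tool's x, y, z in rad. A call has 1 to 5 rows; each row shifts and turns the commanded pose from where the row before left it, along the tool's axes as they then stand; what a row does not reach is not made up. A row lasts 1/8 s, in which the tool goes at most 62.5 mm and 10.7 degrees, less where a joint would pass 70% of its speed; a pose out of reach is approached as far as the arm can. A call with a gripper value outside its range is refused whole. OPENING is the opening, from 0 (shut) to 1 (fully open), set as the call begins (- or left out, the last holds). The fingers move at their own pace and stop on an object; the grip force is fixed at half the most. Time passes only in rows, so rows that do not move let the fingers close. It gives the time, the measured TCP pose, the force, the opening and the grip force at its end, in the units of the state.
- r.observe(): the state, without advancing time (a new reading comes with each control period).
- r.get_image(name): name is "scene" or "top" or "wrist"; returns a dict with "frame" (400x640x3 uint8, red, green, blue), "fx", "fy", "cx", "cy" (pixels), "extrinsics" (4x4, takes a point from camera to world coordinates); the wrist camera has in their place "tool_from_camera" (4x4, takes a point from camera to tool coordinates, whose origin is the TCP and whose axes are the flange's). Camera axes: x right, y up, looking along -z (the intrinsics and any distortion apply to the point x, -y, -z); pixel columns grow to the right and rows downward; lengths in mm; the calibration is good to about 2 mm. A picture is of the moment at which its call begins: read the wrist's pose just before it. There is no depth.
- r.hand_in(): hands the job in; it is judged then, once.
Trained networks look in the newest picture that a camera, given by its name, has taken for a name from the list of things; names that differ only in an ending like _2 or _b are one class to them, and where a whole thing is asked for, a point or a joint stands for the part that bears it (a point fixed in the world has none). Each returns a list of dicts, best first, with "confidence" (0 to 1); they miss things now and then, are a little off and sometimes report something else, mostly with a low value. They report only what shows in the picture. A call takes as long as a camera call. They do not tell look-alikes from the thing itself.
- r.outline_of(camera, thing): "mask" (400x640 bool, what is visible of it).
- r.landmark_of(camera, thing): "centre" ([x, y, z] in mm, in world coordinates, good to about 4 mm: a listed point, or the origin of a listed thing).
The state is a dict: "time": time; "q": joint angles; "qd": joint speeds; "effort": joint torques, N m; "position": TCP position; "tcp_rot": TCP orientation; "force": force on the tool from outside, world axes, zero at the start; "wrist_torque": the same for the moment, N m; "grip_width": finger opening in mm; "grasp_force": force on a finger pad.
Only numpy, scipy, OpenCV 4.12 (cv2) and the standard library are available. Lean on these libraries where they do the work, as an engineer would, in place of code of your own. Each camera call takes 0.05 s, during which the arm holds its last target. There are 200 camera calls.

## Working session

There is one attempt and no reset: what is moved stays moved. The work goes in short steps, Python scripts to look and compute and a shell command to move; the robot and the scene stay as the last step left them, time stands still between calls to the robot, and variables do not carry over. Pictures are saved under pics/ and viewed, at most 14 in all, crops included, and the job is handed in when it is done.

```bash
mkdir -p pics; cat > h.py <<'E'
import numpy as np, cv2, os
from bench import r
def save(im,name,box=None,scale=1):
    f=im["frame"]
    if box: f=f[box[1]:box[3],box[0]:box[2]]
    f=cv2.resize(f,None,fx=scale,fy=scale,interpolation=cv2.INTER_CUBIC)
    cv2.imwrite("pics/"+name,f[:,:,::-1])
def ray(im,u,v,E=None):
    E=np.array(im["extrinsics"]) if E is None else E
    d=np.array([(u-im["cx"])/im["fx"],-(v-im["cy"])/im["fy"],-1])
    return E[:3,3],E[:3,:3]@d
def onz(im,u,v,z,E=None):
    o,d=ray(im,u,v,E); return o+d*(z-o[2])/d[2]
def proj(im,p,E=None):
    E=np.array(im["extrinsics"]) if E is None else E
    c=np.linalg.inv(E)@np.r_[p,1]
    return im["cx"]+im["fx"]*c[0]/-c[2], im["cy"]-im["fy"]*c[1]/-c[2]
E
python3 - <<'E'
from h import *
np.set_printoptions(precision=1,suppress=True)
ims={}
for c in("scene","top"):
    im=r.get_image(c); ims[c]=im; save(im,c+"0.png")
    print(c,[k for k in im if k!="frame"],im["fx"],np.array(im["extrinsics"]))
    for t in("dish_mid","vial_mid","bottle_mid","block_mid","tin_foot","stage","pot_mid","forceps"):
        for d in r.landmark_of(c,t)[:3]: print(t,np.array(d["centre"]),round(d["confidence"],2),np.array(proj(im,d["centre"])))
print(r.observe())
E
```

```text
scene ['fx', 'fy', 'cx', 'cy', 'extrinsics'] 401.30074223820657 [[ -0.7  -0.6   0.4 829. ]
 [  0.7  -0.6   0.4 327.2]
 [  0.    0.5   0.8 773.4]
 [  0.    0.    0.    1. ]]
dish_mid [380.7 116.8  11.3] 0.7 [387.6 208.1]
dish_mid [526.9 212.1  14. ] 0.66 [379.4 280.3]
dish_mid [654.8 169.2   7.2] 0.61 [319.8 312.4]
vial_mid [572.  289.5  46.8] 0.96 [399.2 318.4]
bottle_mid [464.9 352.7  23.7] 0.69 [457.5 304.4]
bottle_mid [645.   48.1  53.9] 0.68 [278.5 258.9]
stage [ 554.7 -303.9   48.9] 0.84 [204.3 139.5]
pot_mid [465.8 355.8  24.5] 0.95 [458.7 305.7]
forceps [595.6 399.5  -3.8] 0.86 [434.6 378. ]
top ['fx', 'fy', 'cx', 'cy', 'extrinsics'] 493.126142614142 [[   0.     1.    -0.   454.1]
 [  -1.     0.     0.    46.2]
 [   0.     0.     1.  1379.6]
 [   0.     0.     0.     1. ]]
dish_mid [653.8 169.6  11.7] 0.82 [271.1 147.7]
dish_mid [413.6 209.5  13.7] 0.79 [254.7 233.9]
dish_mid [524.8 214.9   9.9] 0.76 [253.8 193.7]
vial_mid [574.2 289.4  49.9] 0.48 [224.9 174.1]
bottle_mid [647.9  49.1  48.9] 0.71 [314.3 148.7]
block_mid [667.8 -73.2  16.8] 0.87 [358.4 144.1]
tin_foot [573.4 292.9  47.9] 0.6 [223.7 174.5]
tin_foot [500.4 -14.4   0.2] 0.49 [336.  204.1]
stage [ 550.9 -304.    46.2] 0.73 [443.7 186.9]
pot_mid [471.5 358.   23.3] 0.79 [200.6 211.9]
forceps [596.4 397.9  -0.7] 0.66 [189.6 167.2]
{'time': 0.9, 'q': array([-1.3,  0.3, -0.2,  1.1, -0. ,  1.4]), 'qd': array([ 0., -0.,  0.,  0., -0.,  0.]), 'effort': array([ -0. , -53.7,  33.2,   0. ,  -0. ,  -0. ]), 'position': array([ 202.9, -484.2,  206.3]), 'tcp_rot': array([-3.1,  0. ,  0.4]), 'force': array([ 0. , -0.7,  0.3]), 'wrist_torque': array([-0., -0.,  0.]), 'grasp_force': 0.0, 'grip_width': 85.29777817005335}
```

View pics/scene0.png

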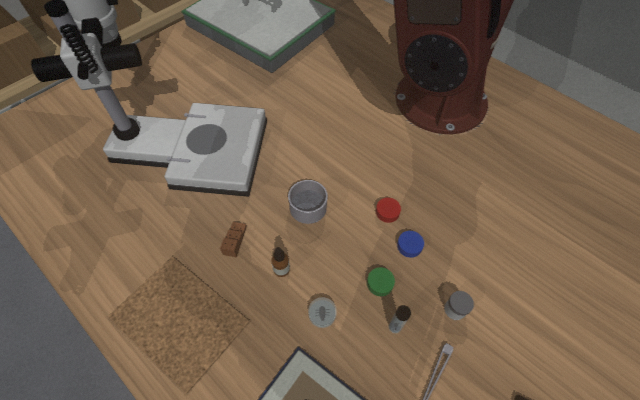

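View pics/top0.png

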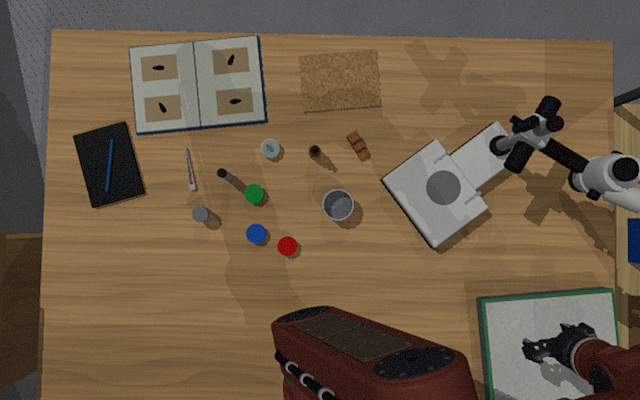

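The scene view shows four dish-shaped things. The clear one with the beetle is at scene (322,312) / top (271,148). The red (388,209), blue (410,243) and green (380,281) ones don't fit. The tin is at top (338,205), block at (358,145), bottle at (314,150), vial at (223,174), and the stage disc at (443,187).

```bash
python3 - <<'E'
from h import *
np.set_printoptions(precision=3,suppress=True)
im=r.get_image("scene"); save(im,"dishcrop.png",(280,230,480,350),4)
w=r.get_image("wrist"); print(w["fx"],w["cx"],w["cy"],np.array(w["tool_from_camera"]))
o=r.observe(); print(o["position"],o["tcp_rot"])
E
```

```text
286.75915485787436 318.3838175746724 201.84807317992343 [[   0.001    0.953    0.303   76.295]
 [   1.      -0.001   -0.001    0.947]
 [  -0.       0.303   -0.953 -168.937]
 [   0.       0.       0.       1.   ]]
[ 202.881 -484.214  206.31 ] [3.142 0.    0.397]
```

View pics/dishcrop.png

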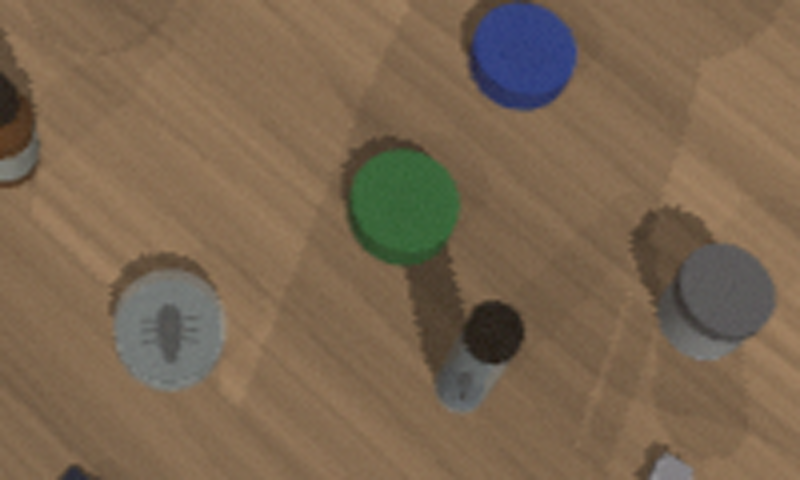

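The crop confirms it: the clear disc with the beetle is scene (322,312); the others nearby are green and blue solids. Next I square up the tool and take wrist views.

```bash
python3 -m handwheel '[[0,0,0,0,0,0.14],[0,0,0,0,0,0.14],[0,0,0,0,0,0.117],[32,-42,-7,0,0,0],[32,-42,-7,0,0,0]]' 1 && python3 -m handwheel '[[32,-42,-7,0,0,0],[32,-42,-7,0,0,0],[32,-42,-7,0,0,0],[32,-42,-7,0,0,0],[32,-42,-7,0,0,0]]'
cat >> h.py <<'E'
from scipy.spatial.transform import Rotation
T="dish_mid vial_mid bottle_mid block_mid tin_foot stage pot_mid".split()
def wrist():
    o=r.observe(); M=np.eye(4); M[:3,:3]=Rotation.from_euler("xyz",o["tcp_rot"]).as_matrix(); M[:3,3]=o["position"]
    im=r.get_image("wrist"); im["extrinsics"]=M@np.array(im["tool_from_camera"]); print(o["time"],o["position"],o["tcp_rot"])
    return im
def look(cam,im,things,n=2):
    for t in things:
        for d in r.landmark_of(cam,t)[:n]: print(t,np.array(d["centre"]).round(1),round(d["confidence"],2),np.round(proj(im,d["centre"])))
E
python3 - <<'E'
from h import *
w=wrist(); save(w,"w1.png"); look("wrist",w,T)
E
```

```text
time: 1.62
position: [267.3, -399.4, 220.3]
tcp_rot: [-3.141, -0.0, -0.002]
force: [1.0, -0.6, 0.1]
grip_width: 85.3
grasp_force: 0.0
time: 2.25
position: [427.9, -188.8, 255.7]
tcp_rot: [3.141, -0.0, -0.0]
force: [0.2, -0.1, 0.1]
grip_width: 85.3
grasp_force: 0.0
2.25 [ 427.87094156 -188.80762118  255.72481046] [ 3.14124639e+00 -4.99607452e-04 -3.22904467e-04]
dish_mid [530.1 210.3  11.5] 0.93 [20. 91.]
dish_mid [417.1 206.   11.1] 0.82 [ 48. 173.]
stage [ 547.1 -302.9   48.6] 0.9 [412.  74.]
```

View pics/w1.png

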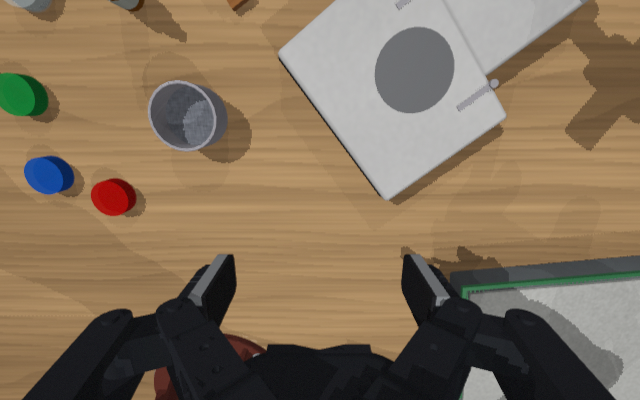

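The wrist picture shows the stage disc at about (414,70), the tin rim at (186,116), and red, blue and green discs at left. Now on towards the dish.

```bash
python3 -m handwheel '[[27,-50,11,0,0,0],[27,-50,11,0,0,0],[27,-50,11,0,0,0],[27,-50,11,0,0,0],[27,-50,11,0,0,0]]' && python3 -m handwheel '[[27,-50,11,0,0,0],[27,-50,11,0,0,0]]'
python3 - <<'E'
from h import *
w=wrist(); save(w,"w2.png"); look("wrist",w,T)
E
```

```text
time: 3.28
position: [562.7, 60.1, 199.9]
tcp_rot: [3.141, -0.0, -0.002]
force: [1.0, -0.5, -0.1]
grip_width: 85.7
grasp_force: 0.0
time: 3.52
position: [617.1, 124.0, 178.4]
tcp_rot: [-3.109, 0.001, 0.065]
force: [-0.2, -0.3, 0.7]
grip_width: 85.6
grasp_force: 0.0
3.525 [617.14243929 124.03484016 178.44175591] [-3.10866662e+00  7.74672614e-04  6.52451370e-02]
dish_mid [531.1 211.1   8.5] 0.87 [250. 237.]
dish_mid [416.2 205.9  11.1] 0.71 [254. 312.]
vial_mid [576.7 291.6  47.6] 0.63 [170. 209.]
bottle_mid [641.7  46.9  51. ] 0.76 [397. 169.]
block_mid [663.9 -67.1  14.8] 0.74 [493. 150.]
pot_mid [467.9 358.1  22.7] 0.6 [138. 277.]
```

View pics/w2.png

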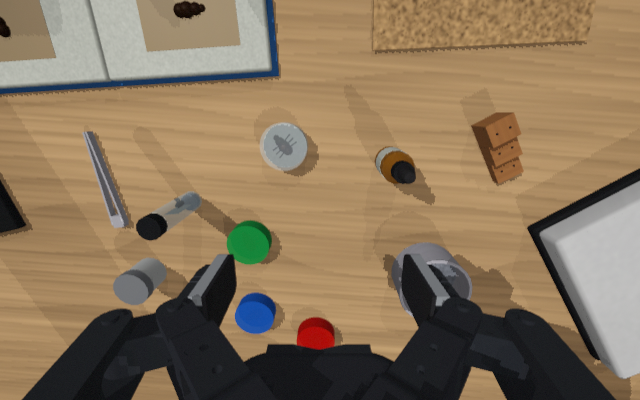

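The dish with the beetle is at (284,147), bottle at (397,165), vial cap at (152,226), block at (498,148) with its high step at the top. The tool's orientation came out slightly off, so I check the joints.

```bash
python3 - <<'E'
from h import *
o=r.observe(); print(o["q"].round(3),o["qd"].round(3),o["position"],o["tcp_rot"])
w=wrist()
hsv=cv2.cvtColor(w["frame"],cv2.COLOR_RGB2HSV)
m=((hsv[...,1]<70)&(hsv[...,2]>90)).astype(np.uint8)
n,l,s,c=cv2.connectedComponentsWithStats(m)
k=l[158,265+0] or l[150,270]; k=l[135,284] if l[135,284] else k
cs,_=cv2.findContours((l==k).astype(np.uint8),0,2); h=cv2.convexHull(max(cs,key=cv2.contourArea)); e=cv2.fitEllipse(h); print(s[k],e,onz(w,*e[0],14))
for d in r.outline_of("wrist","dish_mid")[:4]:
    e=cv2.fitEllipse(cv2.convexHull(np.argwhere(d["mask"])[:,::-1].astype(np.int32))); print(d["confidence"],e,onz(w,*e[0],12))
E
```

```text
[0.062 0.501 0.095 1.165 0.032 3.141] [ 0.005  0.     0.001 -0.002  0.002  0.001] [616.12538709 122.5370373  179.64446452] [-3.10931524e+00  4.97468721e-06  6.29990952e-02]
3.925 [616.12538709 122.5370373  179.64446452] [-3.10931524e+00  4.97468721e-06  6.29990952e-02]
[ 258  121   49   49 1845] ((282.0773010253906, 145.0670623779297), (47.80291748046875, 48.75690460205078), 147.77670288085938) [651.86828286 170.80173117  14.        ]
0.91 ((254.50399780273438, 311.9213562011719), (40.00693130493164, 42.43083572387695), 32.515811920166016) [415.75476545 204.17736337  12.        ]
0.79 ((314.66363525390625, 333.20050048828125), (34.24565505981445, 40.64494705200195), 96.73600006103516) [386.76619641 117.0631387   12.        ]
0.59 ((248.21432495117188, 240.795166015625), (43.5630989074707, 45.9164924621582), 42.84706497192383) [525.84432218 211.99682764  12.        ]
0.58 ((282.55499267578125, 144.5269775390625), (48.15419387817383, 48.60375213623047), 79.71925354003906) [652.28018329 170.56054161  12.        ]
```

```bash
python3 -m handwheel '[[0,0,0,-0.032,0,-0.168],[0,0,0,0,0,-0.168],[0,0,0,0,0,-0.168],[0,0,0,0,0,-0.168],[0,0,0,0,0,-0.168]]' >/dev/null && python3 -m handwheel '[[0,0,0,0,0,-0.168],[0,0,0,0,0,-0.168],[0,0,0,0,0,-0.168],[0,0,0,0,0,-0.164],[47,37,10,0,0,0]]' >/dev/null&& python3 -m handwheel '[[0,0,40,0,0,0],[0,0,40,0,0,0],[0,0,0,0,0,0]]'
python3 - <<'E'
from h import *
w=wrist(); save(w,"w3.png")
print(w["extrinsics"].round(2))
for t in("dish_mid","vial_mid","bottle_mid"):
  for d in r.outline_of("wrist",t)[:4]:
    e=cv2.fitEllipse(cv2.convexHull(np.argwhere(d["mask"])[:,::-1].astype(np.int32))); print(t,d["confidence"],e,onz(w,*e[0],10))
look("wrist",w,T)
E
```

```text
time: 5.65
position: [650.9, 170.2, 86.5]
tcp_rot: [-3.138, 0.0, 1.572]
force: [-0.3, -0.1, -0.1]
grip_width: 85.2
grasp_force: 0.0
5.65 [650.89108107 170.21880608  86.53449766] [-3.13803165e+00  9.69762577e-05  1.57229851e+00]
[[ 1.0000e+00 -0.0000e+00  0.0000e+00  6.5073e+02]
 [ 0.0000e+00  9.5000e-01  3.0000e-01  2.4633e+02]
 [-0.0000e+00 -3.0000e-01  9.5000e-01  2.5546e+02]
 [ 0.0000e+00  0.0000e+00  0.0000e+00  1.0000e+00]]
dish_mid 0.94 ((35.102630615234375, 252.18426513671875), (58.78282165527344, 76.9520492553711), 89.80154418945312) [379.40470909 116.66215884  10.        ]
dish_mid 0.71 ((320.8015441894531, 200.32196044921875), (62.847198486328125, 64.86898803710938), 175.8828887939453) [652.12546545 169.70237247  10.        ]
dish_mid 0.69 ((43.256072998046875, 160.40771484375), (66.27812957763672, 87.3293228149414), 105.2124252319336) [412.66041264 204.76554893  10.        ]
dish_mid 0.63 ((170.27528381347656, 151.3789520263672), (66.73827362060547, 76.52774047851562), 105.19534301757812) [523.58543952 212.87771841  10.        ]
vial_mid 0.83 ((186.91712951660156, 33.81258773803711), (52.912803649902344, 116.34598541259766), 120.44959259033203) [549.87796201 301.56882244  10.        ]
bottle_mid 0.88 ((311.6385498046875, 325.0242919921875), (40.57984924316406, 57.577903747558594), 178.736572265625) [643.32726445  33.73861442  10.        ]
dish_mid [382.9 122.1   9.4] 0.95 [ 38. 247.]
dish_mid [415.5 207.7   9. ] 0.94 [ 47. 157.]
vial_mid [575.1 291.6  48.9] 0.75 [202.  36.]
bottle_mid [643.8  47.8  50.2] 0.56 [311. 344.]
block_mid [643.5  47.1  52.4] 0.66 [311. 347.]
```

View pics/w3.png

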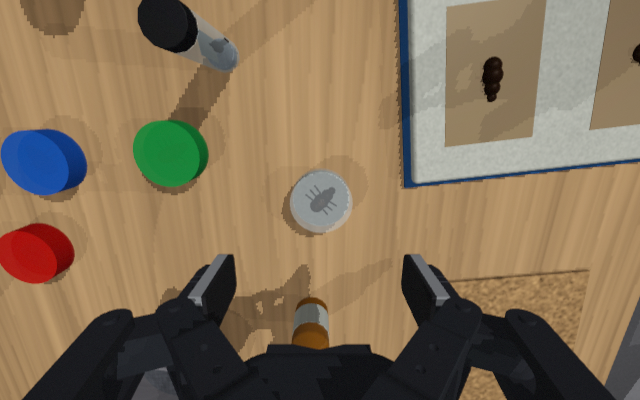

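The picture shows the dish at (321,201) centred between the fingers, and the book clear of the right finger. Descend and grasp.

```bash
python3 -m handwheel '[[0,1,45,0,0,0],[0,0,30,0,0,0],[0,0,9.5,0,0,0],[0,0,0,0,0,0]]' && python3 -m handwheel '[[0,0,0,0,0,0],[0,0,0,0,0,0],[0,0,0,0,0,0],[0,0,0,0,0,0]]' 0
```

```text
time: 6.7
position: [654.6, 171.0, 4.8]
tcp_rot: [3.14, -0.001, 1.573]
force: [0.4, 0.7, -0.4]
grip_width: 85.4
grasp_force: 0.0
time: 7.2
position: [654.8, 171.0, 5.0]
tcp_rot: [3.139, -0.001, 1.573]
force: [-0.7, -0.1, 0.1]
grip_width: 12.1
grasp_force: 0.0
```

```bash
python3 - <<'E'
from h import *
w=wrist(); save(w,"w4.png"); print(r.observe()["grip_width"],r.observe()["grasp_force"])
E
```

```text
7.2 [654.75417923 170.97256651   4.95818596] [ 3.13908179e+00 -8.88986255e-04  1.57267294e+00]
4.530727741670918 0.0
```

View pics/w4.png

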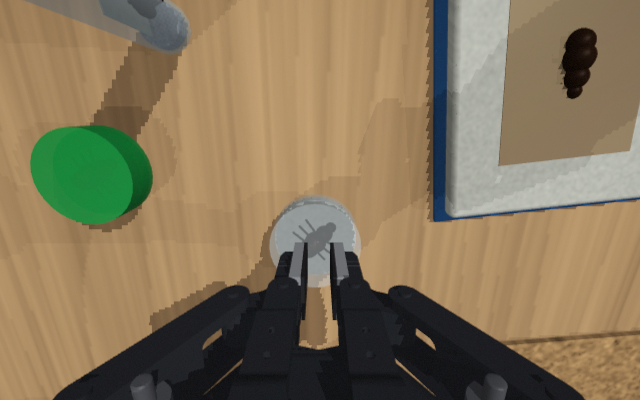

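The dish is at (316,241) and the fingertips at (297..345,243) look to be above it: the fingers closed over the lid rather than around it. I check the finger geometry before retrying.

```bash
python3 -m handwheel '[[0,0,0,0,0,0],[0,0,0,0,0,0]]'; python3 - <<'E'
from h import *
w=wrist(); save(w,"w5.png",(220,160,420,310),4); o=r.observe(); print(o["grip_width"],o["grasp_force"],o["force"],o["position"])
for z in(0,10,20,30): print(z,[np.round(proj(w,np.array(o["position"])+[dx,0,z])) for dx in (-9,0,9)])
s=r.get_image("scene"); save(s,"s5.png",(250,240,400,352),5)
for z in(0,20): print(np.round(proj(s,[o["position"][0],o["position"][1],o["position"][2]+z])))
E
```

```text
time: 7.5
position: [654.6, 170.9, 4.6]
tcp_rot: [3.14, -0.001, 1.573]
force: [0.5, -0.0, -0.2]
grip_width: 0.0
grasp_force: 0.0
7.5 [654.56781451 170.92746722   4.61621578] [ 3.13957267e+00 -7.93406042e-04  1.57262435e+00]
0.16294143522468452 0.0 [-0.04259613  0.35539762 -0.14735221] [654.59022034 170.90708692   4.60228419]
0 [array([305., 235.]), array([319., 235.]), array([333., 235.])]
10 [array([305., 242.]), array([319., 242.]), array([334., 242.])]
20 [array([304., 249.]), array([320., 249.]), array([335., 249.])]
30 [array([303., 258.]), array([320., 258.]), array([336., 258.])]
[320. 313.]
[321. 310.]
```

View pics/w5.png

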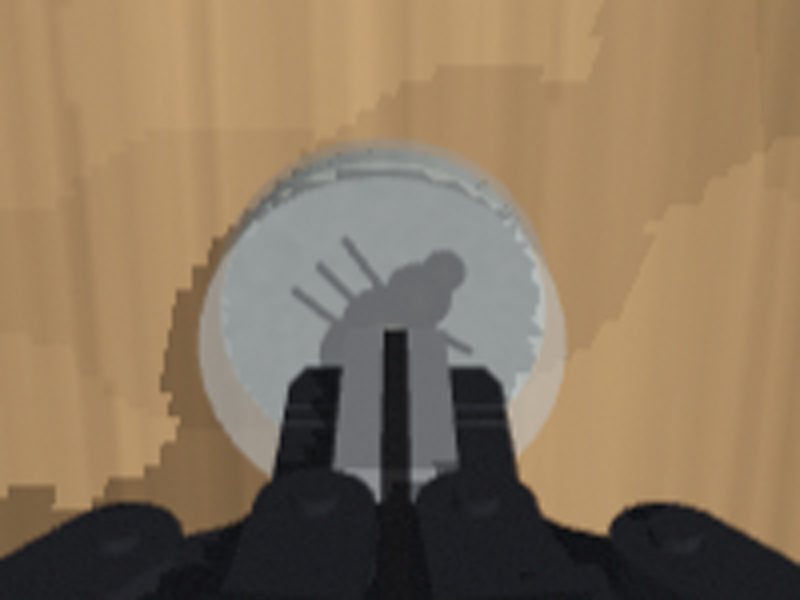

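View pics/s5.png

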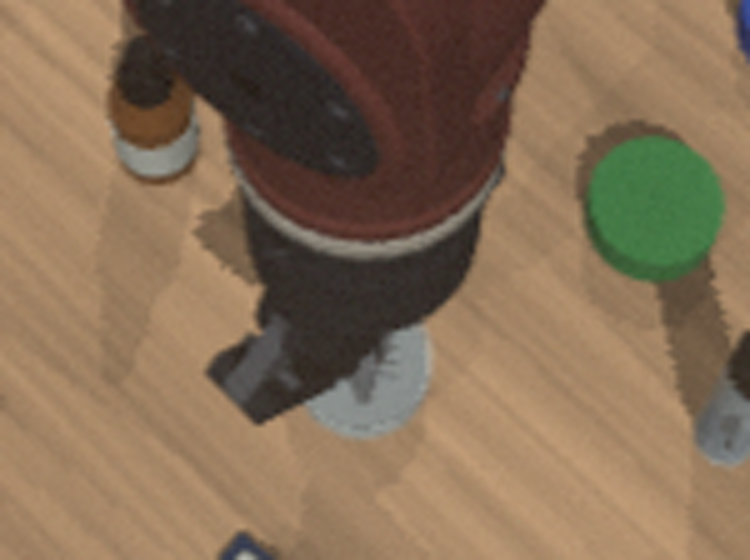

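The finger pixels (tip at v≈242, outer width 53 px) say the fingertips end about 25–30 mm behind the reported TCP; the dish size and height agree with the calibration. I open and go lower in small steps, watching the force.

```bash
python3 -m handwheel '[[0,-2,0,0,0,0],[0,0,0,0,0,0],[0,0,0,0,0,0],[0,0,0,0,0,0],[0,0,0,0,0,0]]' 1; python3 -m handwheel '[[0,0,4,0,0,0],[0,0,0,0,0,0]]' ; python3 -m handwheel '[[0,0,4,0,0,0],[0,0,0,0,0,0]]' | egrep 'pos|force'
```

```text
time: 8.22
position: [652.7, 170.9, 4.7]
tcp_rot: [3.139, -0.001, 1.573]
force: [0.3, 0.9, -0.5]
grip_width: 85.0
grasp_force: 0.0
time: 8.48
position: [652.2, 170.8, 0.1]
tcp_rot: [3.14, -0.001, 1.573]
force: [0.5, 0.7, 0.5]
grip_width: 85.6
grasp_force: 0.0
position: [652.3, 170.9, -3.8]
force: [-0.5, -0.4, 0.1]
grasp_force: 0.0
```

```bash
for i in 1; do python3 -m handwheel '[[0,0,4,0,0,0],[0,0,0,0,0,0]]' | egrep 'pos|^force'; python3 -m handwheel '[[0,0,4,0,0,0],[0,0,0,0,0,0]]'| egrep 'pos|^force'; done;  python3 -m handwheel '[[0,0,3,0,0,0],[0,0,0,0,0,0]]'| egrep 'pos|^force'
```

```text
position: [652.4, 170.9, -7.8]
force: [-0.2, 0.5, 0.1]
position: [652.4, 170.9, -11.7]
force: [-1.0, 0.0, -0.3]
position: [652.5, 170.9, -14.6]
force: [-0.3, -0.0, -0.9]
```

```bash
python3 -m handwheel '[[0,0,3,0,0,0],[0,0,0,0,0,0]]'| egrep 'pos|^force';python3 -m handwheel '[[0,0,3,0,0,0],[0,0,0,0,0,0]]'| egrep 'pos|^force'; python3 - <<'E'
from h import *
w=wrist(); save(w,"w6.png",(160,130,480,370),2.5)
E
```

```text
position: [652.5, 170.9, -17.6]
force: [-0.6, 0.3, 0.2]
position: [652.5, 170.9, -20.6]
force: [0.1, -0.3, -0.3]
9.975 [652.45551694 170.9027026  -20.63818799] [ 3.13989510e+00 -7.31060933e-04  1.57262626e+00]
```

View pics/w6.png

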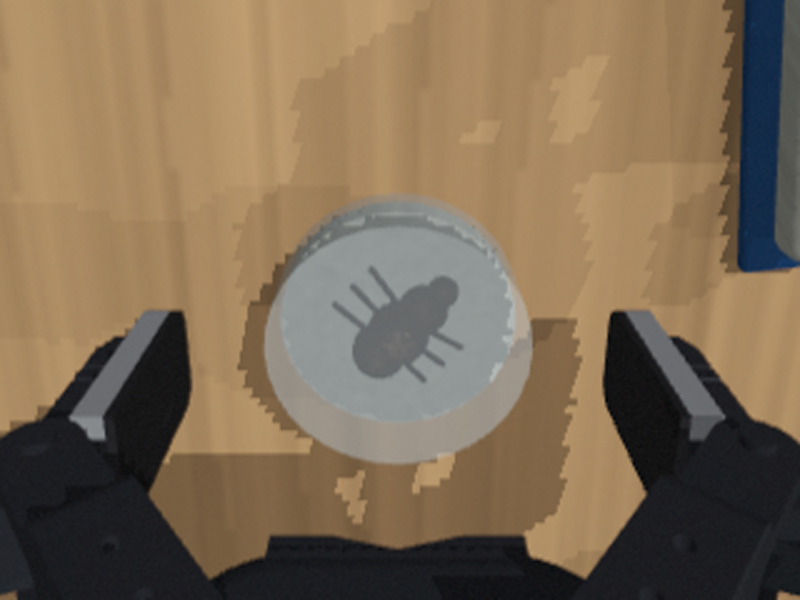

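Both gap (168 px for 85 mm) and lid width (107 px for 54 mm) put the open fingertips at the lid's height, z≈20. So the tips are about 40 mm above the TCP when open, 27 mm when shut. Down 7 mm more and grip.

```bash
python3 -m handwheel '[[0,0,3.5,0,0,0],[0,0,3.5,0,0,0],[0,0,0,0,0,0]]'| egrep 'pos|^force'; python3 -m handwheel '[[0,0,0,0,0,0],[0,0,0,0,0,0],[0,0,0,0,0,0],[0,0,0,0,0,0]]' 0
```

```text
position: [652.3, 170.9, -27.8]
force: [-0.2, -0.6, -0.4]
time: 10.9
position: [653.1, 171.0, -26.7]
tcp_rot: [3.139, -0.001, 1.573]
force: [-0.7, -0.1, 5.9]
grip_width: 51.9
grasp_force: 62.8
```

Gripped (52 mm, 63 N). Lift; meanwhile refine the stage and tin centres from the saved pictures.

```bash
python3 -m handwheel '[[0,0,-20,0,0,0],[0,0,-50,0,0,0],[0,0,-50,0,0,0],[0,0,0,0,0,0]]'; python3 - <<'E'
from h import *
def pose(p,rpy,tfc):
    M=np.eye(4);M[:3,:3]=Rotation.from_euler("xyz",rpy).as_matrix();M[:3,3]=p;return M@tfc
w=r.get_image("wrist"); top=r.get_image("top")
w["extrinsics"]=pose([427.87,-188.81,255.72],[3.14125,-.0005,-.0003],np.array(w["tool_from_camera"]))
for nm,im,f,seed,tin in(("w1",w,cv2.imread("pics/w1.png"),(414,70),(186,116)),("top",top,cv2.imread("pics/top0.png"),(443,187),(338,205))):
    h=cv2.cvtColor(cv2.GaussianBlur(f,(3,3),0),cv2.COLOR_BGR2HSV).astype(int)
    v=h[seed[1]-4:seed[1]+5,seed[0]-4:seed[0]+5,2].mean()
    m=((abs(h[...,2]-v)<22)&(h[...,1]<70)).astype(np.uint8)
    m=cv2.morphologyEx(m,cv2.MORPH_OPEN,np.ones((5,5)))
    n,l,s,c=cv2.connectedComponentsWithStats(m);k=l[seed[1],seed[0]]
    cs,_=cv2.findContours((l==k).astype(np.uint8),0,1);e=cv2.fitEllipse(cv2.convexHull(max(cs,key=cv2.contourArea)))
    print(nm,v,s[k],e,onz(im,*e[0],50).round(1))
    # tin rim: bright low-saturation ring -> model fit by projecting rim circle and maximizing gradient
    g=cv2.Laplacian(cv2.GaussianBlur(cv2.cvtColor(f,cv2.COLOR_BGR2GRAY),(3,3),0).astype(np.float32),5) if 0 else cv2.GaussianBlur(f[...,0],(3,3),0).astype(float)
    c0=onz(im,*tin,50);a=np.linspace(0,2*np.pi,120,endpoint=False);best=[]
    def samp(cx,cy,R,z):
        p=[proj(im,[cx+R*np.cos(t),cy+R*np.sin(t),z]) for t in a]
        p=np.array(p,np.float32);return cv2.remap(g.astype(np.float32),p[:,:1],p[:,1:],1)[:,0]
    for dx in range(-12,13,1):
        for dy in range(-12,13,1):
            cx,cy=c0[0]+dx,c0[1]+dy
            q=samp(cx,cy,40.5,50)-.5*samp(cx,cy,36,50)-.5*samp(cx,cy,45,50)
            best.append((q.mean(),cx,cy))
    best.sort(reverse=True); print(nm,"tin",np.array(best[:4]).round(1))
E
```

```text
time: 11.4
position: [655.4, 171.3, 97.1]
tcp_rot: [3.132, -0.002, 1.573]
force: [0.2, -0.3, -1.3]
grip_width: 52.4
grasp_force: 62.8
w1 112.50617283950618 [ 375   27   79   86 5269] ((414.0487365722656, 69.64096069335938), (76.58317565917969, 87.20507049560547), 25.62222671508789) [ 551.  -302.4   50. ]
w1 tin [[ 59.4 496.5 -16.4]
 [ 58.7 496.5 -17.4]
 [ 58.3 497.5 -16.4]
 [ 57.9 497.5 -17.4]]
top 88.81481481481481 [426 171  34  34 915] ((442.8790283203125, 187.28131103515625), (33.701725006103516, 34.03346252441406), 122.27716827392578) [ 549.5 -300.8   50. ]
top tin [[ 32.7 498.4 -16.6]
 [ 31.5 498.4 -15.6]
 [ 31.  499.4 -16.6]
 [ 30.6 497.4 -16.6]]
```

```bash
python3 -m handwheel '[[-46,-10,0,0,0,0],[-46,-10,0,0,0,0],[-46,-10,0,0,0,0],[-46,-10,0,0,0,0],[-46,-10,0,0,0,0]]' >/dev/null;python3 -m handwheel '[[-46,-10,0,0,0,0],[-46,-10,0,0,0,0],[-46,-10,0,0,0,0],[-46,-10,0,0,0,0],[-46,-10,0,0,0,0]]' >/dev/null; python3 -m handwheel '[[0,0,0,0,0,0]]'
```

```text
time: 12.88
position: [551.4, -291.8, 90.0]
tcp_rot: [-3.141, -0.002, 1.569]
force: [-0.1, -0.0, -0.7]
grip_width: 52.3
grasp_force: 62.8
```

```bash
python3 -m handwheel '[[-9,-1,0,0,0,0],[0,0,30,0,0,0],[0,0,30,0,0,0],[0,0,0,0,0,0]]'| egrep 'pos|^force'; python3 -m handwheel '[[0,0,2,0,0,0],[0,0,0,0,0,0]]'| egrep 'pos|^force';python3 -m handwheel '[[0,0,1,0,0,0],[0,0,0,0,0,0]]'| egrep 'pos|^force'
```

```text
position: [550.7, -296.0, 29.6]
force: [0.2, -0.0, -0.8]
position: [553.2, -298.5, 31.2]
force: [-0.2, 0.0, -0.9]
position: [552.6, -298.4, 29.5]
force: [-0.6, -0.5, -0.2]
```

```bash
python3 -m handwheel '[[-2.5,-2,1,0,0,0],[0,0,0,0,0,0],[0,0,0,0,0,0]]'| egrep 'pos|^force'; python3 -m handwheel '[[0,0,1.5,0,0,0],[0,0,0,0,0,0]]'| egrep 'pos|^force';python3 -m handwheel '[[0,0,1,0,0,0],[0,0,0,0,0,0]]'| egrep 'pos|^force';python3 -m handwheel '[[0,0,1,0,0,0],[0,0,0,0,0,0]]'| egrep 'pos|^force'
```

```text
position: [550.3, -300.9, 28.0]
force: [0.5, -0.4, -1.6]
position: [550.4, -300.7, 26.4]
force: [-0.4, 0.1, 0.8]
position: [550.4, -300.7, 25.5]
force: [0.2, 0.1, -0.8]
position: [550.4, -300.7, 24.5]
force: [-0.8, -0.2, -0.1]
```

```bash
python3 -m handwheel '[[0,0,1,0,0,0],[0,0,0,0,0,0]]'| egrep 'pos|^force'; python3 -m handwheel '[[0,0,0.7,0,0,0],[0,0,0,0,0,0]]'| egrep 'pos|^force';python3 -m handwheel '[[0,0,0.7,0,0,0],[0,0,0,0,0,0]]'| egrep 'pos|^force'
```

```text
position: [550.4, -300.7, 23.5]
force: [-0.6, -0.5, -0.9]
position: [550.5, -300.8, 23.2]
force: [-1.5, 0.2, 4.9]
position: [550.5, -300.8, 23.2]
force: [-3.4, 3.0, 12.1]
```

```bash
python3 -m handwheel '[[0,0,-0.5,0,0,0],[0,0,0,0,0,0],[0,0,0,0,0,0],[0,0,0,0,0,0],[0,0,-20,0,0,0]]' 1 |egrep 'pos|^force|width'; python3 -m handwheel '[[0,0,-50,0,0,0],[0,0,-40,0,0,0],[0,0,0,0,0,0]]' |egrep 'pos|^force|width';  python3 - <<'E'
from h import *
w=wrist(); save(w,"w7.png",(160,60,480,300),2.5)
hsv=cv2.cvtColor(cv2.GaussianBlur(w["frame"],(3,3),0),cv2.COLOR_RGB2HSV).astype(int)
u,v=map(int,proj(w,[550,-301,55])); print(u,v)
for d in r.outline_of("wrist","dish_mid")[:2]:
    e=cv2.fitEllipse(cv2.convexHull(np.argwhere(d["mask"])[:,::-1].astype(np.int32))); print(d["confidence"],e,onz(w,*e[0],60))
look("wrist",w,["stage","dish_mid"],1)
E
```

```text
position: [549.3, -300.0, 41.4]
force: [0.5, -1.7, 0.6]
grip_width: 85.5
position: [552.1, -302.2, 136.1]
force: [-0.3, 0.0, -0.2]
grip_width: 85.4
16.75 [ 552.14435149 -302.201013    136.12103573] [3.13449820e+00 2.69867134e-03 1.57267858e+00]
316 196
0.87 ((315.9485778808594, 199.38328552246094), (62.897613525390625, 64.65189361572266), 5.8866286277771) [ 549.85836119 -301.91573186   60.        ]
dish_mid [ 548.  -298.5   59.7] 0.59 [314. 196.]
```

View pics/w7.png

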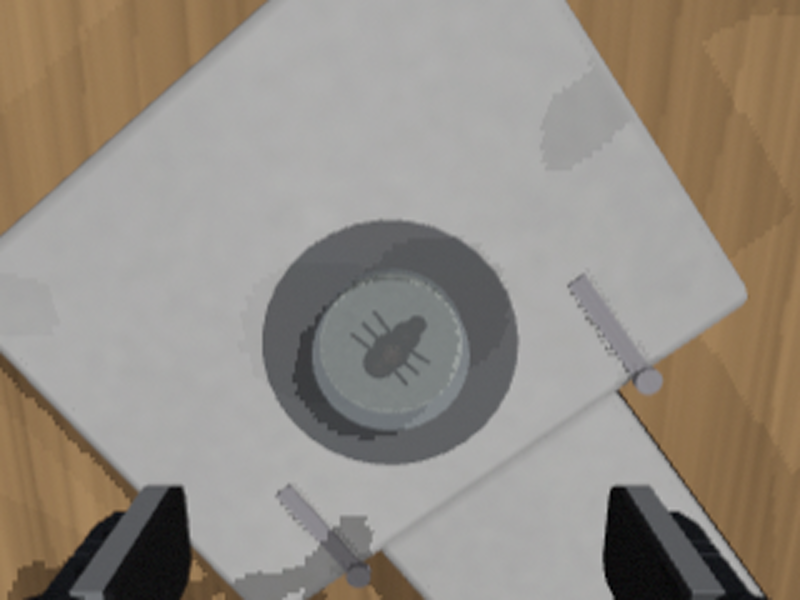

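Dish (316,199) is concentric with the plate (316,196) to under 1 mm, resting on it. On to the vial.

```bash
python3 -m handwheel '[[58,2,0,0,0,0],[58,2,0,0,0,0],[58,2,0,0,0,0],[58,2,0,0,0,0],[58,2,0,0,0,0]]' >/dev/null;python3 -m handwheel '[[58,2,0,0,0,0],[58,2,0,0,0,0],[58,2,0,0,0,0],[58,2,0,0,0,0],[58,2,0,0,0,0]]' >/dev/null; python3 -m handwheel '[[0,0,0,0,0,0],[0,0,0,0,0,0]]'
python3 - <<'E'
from h import *
w=wrist(); save(w,"w8.png"); look("wrist",w,["vial_mid","forceps","pot_mid"])
for d in r.outline_of("wrist","vial_mid")[:2]:
    p=np.argwhere(d["mask"])[:,::-1]; print(d["confidence"],p.min(0),p.max(0),cv2.minAreaRect(p.astype(np.float32)))
for z in(0,95): print([np.round(proj(w,[574.5+dx,290.5,z])) for dx in(-12.5,0,12.5)])
E
```

```text
time: 18.45
position: [568.3, 278.8, 131.8]
tcp_rot: [3.142, 0.0, 1.573]
force: [-0.4, -0.8, -0.2]
grip_width: 85.3
grasp_force: 0.0
18.45 [568.30853986 278.83005944 131.83338588] [3.14154366e+00 3.19982894e-04 1.57328750e+00]
vial_mid [572.9 291.4  48.2] 0.91 [324. 184.]
forceps [593.4 400.5   2.5] 0.81 [346.  60.]
pot_mid [468.  358.3  23.1] 0.83 [210. 106.]
0.68 [311 165] [342 217] ((326.5, 191.0), (52.0, 31.0), 90.0)
[array([313., 174.]), array([325., 174.]), array([337., 174.])]
[array([311., 201.]), array([328., 201.]), array([344., 201.])]
```

View pics/w8.png

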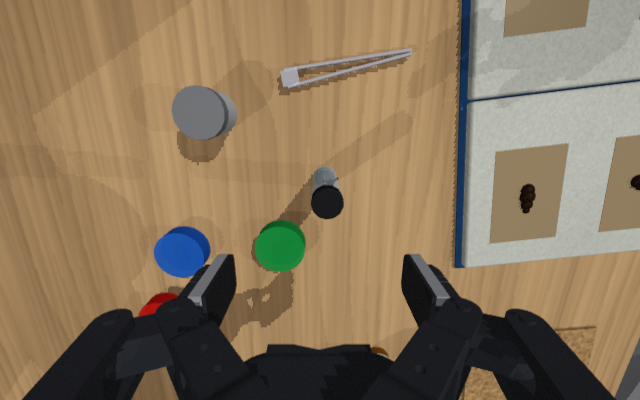

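The vial cap is at (327,201), matching (574.5, 290.5) with its top at 95 mm. Forceps at (346,65) and pot at (202,112) are clear. Descend and grip high on the vial.

```bash
python3 -m handwheel '[[11.7,6,0,0,0,0],[0,0,0,0,0,0],[0,0,40,0,0,0],[0,0,40,0,0,0],[0,0,20,0,0,0]]' |egrep 'pos|^force'; python3 -m handwheel '[[0,0,0,0,0,0],[0,0,0,0,0,0]]' |egrep 'pos|^force|rot'
```

```text
position: [574.0, 290.5, 30.9]
force: [-0.2, -0.2, 0.3]
position: [576.1, 291.3, 34.2]
tcp_rot: [3.138, -0.001, 1.573]
force: [-0.1, 0.1, -0.3]
```

```bash
python3 -m handwheel '[[-0.8,-1.8,3,0,0,0],[0,0,0,0,0,0]]' |egrep 'pos|^force'; python3 -m handwheel '[[0,0,0,0,0,0],[0,0,0,0,0,0],[0,0,0,0,0,0],[0,0,0,0,0,0],[0,0,0,0,0,0]]' 0; python3 -m handwheel '[[0,0,-5,0,0,0],[0,0,-50,0,0,0],[0,0,-50,0,0,0],[0,0,0,0,0,0]]'
```

```text
position: [573.7, 290.2, 30.7]
force: [1.0, 0.6, 1.1]
time: 20.45
position: [573.6, 290.2, 30.3]
tcp_rot: [3.139, -0.001, 1.573]
force: [-0.3, -0.6, 1.2]
grip_width: 23.7
grasp_force: 58.7
time: 20.95
position: [576.0, 291.1, 139.8]
tcp_rot: [3.132, -0.003, 1.573]
force: [0.3, 1.0, 0.0]
grip_width: 23.8
grasp_force: 58.9
```

```bash
python3 -m handwheel '[[-50,-12.5,0,0,0,0],[-50,-12.5,0,0,0,0],[-50,-12.5,0,0,0,0],[-50,-12.5,0,0,0,0],[-50,-12.5,0,0,0,0]]' >/dev/null; python3 -m handwheel '[[-50,-12.5,0,0,0,0],[0,0,0,0,0,0],[0,0,0,0,0,0]]'
python3 - <<'E'
from h import *
w=wrist(); save(w,"w9.png",(200,100,440,280),3.3)
print([np.round(proj(w,p)) for p in([498,-16.5,50],[498+40.5,-16.5,50],[498-40.5,-16.5,50],[498,24,50],[498,-57,50])])
E
```

```text
time: 21.95
position: [498.6, -9.9, 134.4]
tcp_rot: [3.14, -0.001, 1.572]
force: [0.1, 0.3, -0.3]
grip_width: 23.5
grasp_force: 59.0
21.95 [498.64906329  -9.91653575 134.39221472] [ 3.13997104e+00 -1.29462611e-03  1.57190271e+00]
[array([318., 204.]), array([362., 204.]), array([275., 204.]), array([318., 161.]), array([318., 244.])]
```

View pics/w9.png

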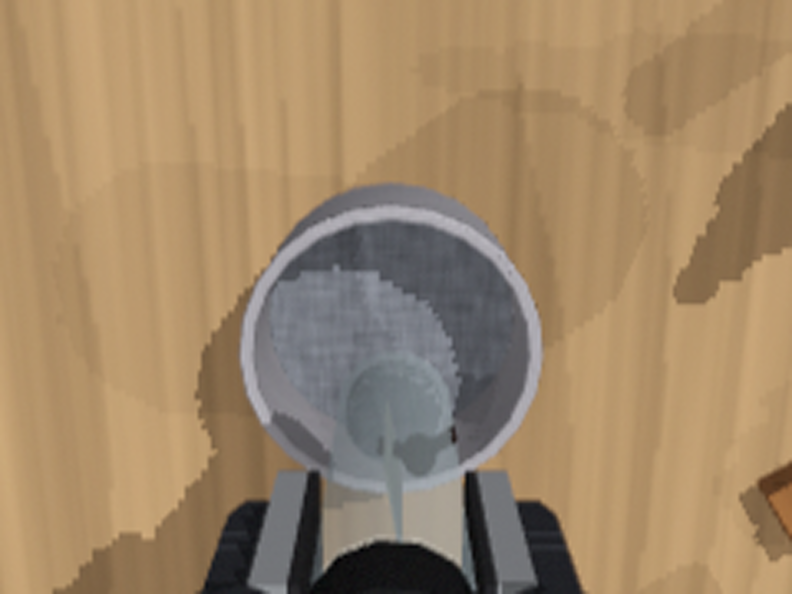

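The rim is centred at about (319,205.6), so the tin is at roughly (498.5, -18); the vial's base hangs at (321,224). Align, lower to just above the rim zone, then feel.

```bash
python3 -m handwheel '[[-8,0,0,0,0,0],[0,0,0,0,0,0],[0,0,30,0,0,0],[0,0,25,0,0,0],[0,0,0,0,0,0]]' |egrep 'pos|^force'; python3 -m handwheel '[[0,0,6,0,0,0],[0,0,0,0,0,0],[0,0,0,0,0,0]]' |egrep 'pos|^force'
```

```text
position: [497.5, -17.4, 78.4]
force: [-0.8, -0.1, 0.3]
position: [499.5, -18.1, 74.4]
force: [-0.6, 0.5, -0.3]
```

```bash
python3 -m handwheel '[[0,-0.8,4,0,0,0],[0,0,4,0,0,0],[0,0,2,0,0,0],[0,0,0,0,0,0]]' |egrep 'pos|^force';python3 -m handwheel '[[0,0,1.5,0,0,0],[0,0,0,0,0,0]]' |egrep 'pos|^force';python3 -m handwheel '[[0,0,1.5,0,0,0],[0,0,0,0,0,0]]' |egrep 'pos|^force';python3 -m handwheel '[[0,0,1.5,0,0,0],[0,0,0,0,0,0]]' |egrep 'pos|^force'
```

```text
position: [498.1, -18.0, 63.5]
force: [-0.3, 0.4, -0.3]
position: [498.2, -18.0, 62.2]
force: [-0.5, -0.4, -0.5]
position: [498.2, -18.0, 60.7]
force: [-0.3, 0.5, -0.3]
position: [498.2, -18.0, 59.2]
force: [1.0, 0.4, -0.7]
```

```bash
python3 -m handwheel '[[0,0,1.5,0,0,0],[0,0,0,0,0,0]]' |egrep 'pos|^force';python3 -m handwheel '[[0,0,1.5,0,0,0],[0,0,0,0,0,0]]' |egrep 'pos|^force'
```

```text
position: [498.1, -18.0, 57.6]
force: [-0.8, -0.1, 0.1]
position: [498.1, -18.0, 56.1]
force: [-0.7, 0.2, -0.3]
```

```bash
python3 -m handwheel '[[0,0,1.5,0,0,0],[0,0,0,0,0,0]]' |egrep 'pos|^force';python3 -m handwheel '[[0,0,1.5,0,0,0],[0,0,0,0,0,0]]' |egrep 'pos|^force'
```

```text
position: [498.2, -18.0, 54.7]
force: [0.5, -0.3, 0.3]
position: [498.2, -18.0, 53.2]
force: [-0.0, -0.1, -0.2]
```

```bash
python3 -m handwheel '[[0,0,1.5,0,0,0],[0,0,0,0,0,0]]' |egrep 'pos|^force';python3 -m handwheel '[[0,0,1.5,0,0,0],[0,0,0,0,0,0]]' |egrep 'pos|^force'
```

```text
position: [498.2, -18.0, 51.7]
force: [-1.1, 0.1, -0.9]
position: [498.2, -18.0, 50.1]
force: [0.6, -0.2, -0.3]
```

```bash
python3 -m handwheel '[[0,0,1.5,0,0,0],[0,0,0,0,0,0]]' |egrep 'pos|^force'
```

```text
position: [498.2, -18.0, 48.7]
force: [0.5, -0.4, -0.3]
```

```bash
python3 -m handwheel '[[0,0,1.5,0,0,0],[0,0,0,0,0,0]]' |egrep 'pos|^force';python3 -m handwheel '[[0,0,1.5,0,0,0],[0,0,0,0,0,0]]' |egrep 'pos|^force'
```

```text
position: [498.2, -18.0, 47.1]
force: [-0.5, 0.3, -0.3]
position: [498.2, -18.0, 45.6]
force: [-0.6, 0.5, -0.5]
```

```bash
python3 -m handwheel '[[0,0,1.5,0,0,0],[0,0,0,0,0,0]]' |egrep 'pos|^force';python3 -m handwheel '[[0,0,1.2,0,0,0],[0,0,0,0,0,0]]' |egrep 'pos|^force'
```

```text
position: [498.5, -18.0, 44.6]
force: [-0.5, 0.3, 3.6]
position: [498.7, -18.1, 44.4]
force: [-5.7, 0.7, 21.2]
```

```bash
python3 -m handwheel '[[0,0,1.2,0,0,0],[0,0,0,0,0,0]]' |egrep 'pos|^force'
```

```text
position: [498.9, -18.1, 44.4]
force: [-9.8, 1.7, 37.6]
```

Contact at TCP z≈44.6 (padding top ≈14 mm). Relax the push, then open and rise.

```bash
python3 -m handwheel '[[0,0,-2.2,0,0,0],[0,0,0,0,0,0]]' |egrep 'pos|^force'; python3 -m handwheel '[[0,0,0,0,0,0],[0,0,0,0,0,0],[0,0,0,0,0,0],[0,0,0,0,0,0],[0,0,-20,0,0,0]]' 1|egrep 'pos|^force|wid'; python3 -m handwheel '[[0,0,-40,0,0,0],[0,0,-40,0,0,0],[0,0,0,0,0,0]]' |egrep 'pos|^force'
python3 - <<'E'
from h import *
w=wrist(); save(w,"w10.png"); look("wrist",w,["vial_mid","bottle_mid","block_mid"],1)
for n,z in(("rim",50),("cap",109)): print(n,[np.round(proj(w,[498.2+dx,-18+dy,z]),1) for dx,dy in((0,0),(42,0),(-42,0),(0,42),(0,-42))])
E
```

```text
position: [498.7, -18.1, 44.5]
force: [-1.5, 0.1, 10.8]
position: [497.0, -17.8, 63.2]
force: [-0.8, 0.3, -0.2]
grip_width: 85.3
position: [500.2, -18.4, 146.8]
force: [0.3, -0.2, -0.7]
28.5 [500.18315988 -18.434955   146.7919306 ] [3.13422436e+00 1.72458456e-04 1.57271716e+00]
vial_mid [498.6 -15.4  64. ] 0.66 [317. 195.]
block_mid [665.9 -71.   13.4] 0.65 [463. 229.]
rim [array([316.3, 193.1]), array([359.8, 193.2]), array([272.6, 193. ]), array([316.3, 149.1]), array([316.2, 233.2])]
cap [array([316.3, 214.2]), array([370.9, 214.2]), array([261.4, 214.1]), array([316.3, 159.5]), array([316.2, 262.8])]
```

View pics/w10.png

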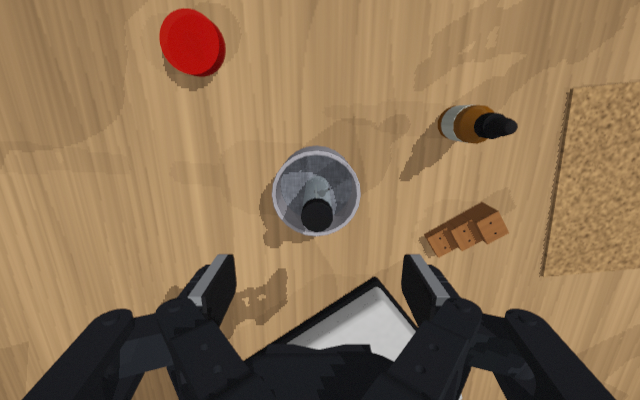

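The vial stands upright, centred: its cap at (317,214) lies where (498.2,-18, z 109) projects, with the rim at (317,193). Bottle at (470,123), block at (467,229) with the high step at right. On to the bottle.

```bash
python3 -m handwheel '[[22,48,0,0,0,0],[22,48,0,0,0,0],[22,48,0,0,0,0],[0,0,0,0,0,0],[0,0,0,0,0,0]]' |egrep 'pos|rot|^force'
python3 - <<'E'
from h import *
w=wrist(); look("wrist",w,["bottle_mid","block_mid"],2)
hsv=cv2.cvtColor(w["frame"],cv2.COLOR_RGB2HSV)
for d in r.outline_of("wrist","bottle_mid")[:2]:
    m=d["mask"]; p=np.argwhere(m)[:,::-1]; print(round(d["confidence"],2),p.min(0),p.max(0),cv2.minAreaRect(p.astype(np.float32)))
    dk=m&(hsv[...,2]<60); q=np.argwhere(dk)[:,::-1]; print("dark",len(q),q.min(0),q.max(0),q.mean(0))
    for v in range(p[:,1].min(),p[:,1].max()+1,5):
        row=np.where(m[v])[0]; print(v,row.min(),row.max(),end=" | ")
for z in(0,50,69,97): print("pred",z,np.round(proj(w,[644.6,48,z]),1))
E
```

```text
position: [640.6, 48.2, 142.9]
tcp_rot: [-3.141, -0.001, 1.573]
force: [-0.9, -0.3, 0.8]
29.325 [640.62559473  48.17096291 142.87063944] [-3.14064499e+00 -7.68740304e-04  1.57289922e+00]
bottle_mid [641.4  47.   48. ] 0.72 [320. 195.]
block_mid [664.9 -69.9  14. ] 0.67 [339. 281.]
0.81 [303 169] [338 219] ((321.7500305175781, 192.75), (41.719295501708984, 41.01219177246094), 45.0)
dark 505 [310 191] [333 218] [321.33267327 204.06336634]
169 318 324 | 174 311 332 | 179 307 335 | 184 305 336 | 189 304 338 | 194 303 338 | 199 304 338 | 204 306 336 | 209 309 333 | 214 314 329 | 219 322 323 | pred 0 [322.7 182.4]
pred 50 [323.4 194.9]
pred 69 [323.7 200.9]
pred 97 [324.3 211.5]
```

```bash
python3 -m handwheel '[[0,2,30,0,0,0],[0,0,40,0,0,0],[0,0,33,0,0,0],[0,0,0,0,0,0],[0,0,0,0,0,0]]' |egrep 'pos|^force'
```

```text
position: [644.9, 48.0, 43.1]
force: [0.1, 0.6, 0.6]
```

```bash
python3 -m handwheel '[[0,-2.4,10,0,0,0],[0,0,0,0,0,0]]' |egrep 'pos|^force'; python3 -m handwheel '[[0,0,6,0,0,0],[0,0,0,0,0,0]]' |egrep 'pos|^force'; python3 -m handwheel '[[0,0,4,0,0,0],[0,0,0,0,0,0]]' |egrep 'pos|^force'
```

```text
position: [641.4, 48.3, 31.5]
force: [0.1, 0.6, 0.5]
position: [641.5, 48.3, 25.0]
force: [-1.0, -0.9, -0.3]
position: [641.6, 48.3, 21.1]
force: [-0.4, -0.2, 0.4]
```

```bash
python3 -m handwheel '[[0,0,3,0,0,0],[0,0,0,0,0,0]]' |egrep 'pos|^force'; python3 -m handwheel '[[0,0,3,0,0,0],[0,0,0,0,0,0]]' |egrep 'pos|^force'
```

```text
position: [641.6, 48.3, 18.2]
force: [0.1, 0.4, 0.6]
position: [641.6, 48.3, 15.2]
force: [-0.9, -0.3, 1.3]
```

```bash
python3 -m handwheel '[[0,0,3,0,0,0],[0,0,0,0,0,0]]' |egrep 'pos|^force'
```

```text
position: [641.6, 48.3, 12.2]
force: [0.6, 0.5, -0.0]
```

```bash
python3 -m handwheel '[[0,1,3,0,0,0],[0,0,0,0,0,0]]' |egrep 'pos|^force'; python3 -m handwheel '[[0,0,0,0,0,0],[0,0,0,0,0,0],[0,0,0,0,0,0],[0,0,0,0,0,0],[0,0,0,0,0,0]]' 0
```

```text
position: [642.7, 48.3, 9.1]
force: [-0.2, 0.3, -0.4]
time: 32.52
position: [643.1, 48.3, 9.8]
tcp_rot: [3.139, -0.001, 1.573]
force: [-0.4, -0.2, 5.3]
grip_width: 31.3
grasp_force: 59.6
```

```bash
python3 -m handwheel '[[0,0,-5,0,0,0],[0,0,-25,0,0,0],[0,0,-20,0,0,0],[0,0,0,0,0,0]]' |egrep 'pos|^force|wid'; python3 -m handwheel '[[4,-48,0,0,0,0],[4,-48,0,0,0,0],[4,-46,0,0,0,0],[0,0,0,0,0,0],[0,0,0,0,0,0]]'
```

```text
position: [643.8, 48.2, 60.8]
force: [-0.1, 0.0, -1.8]
grip_width: 31.6
time: 33.65
position: [501.3, 60.0, 59.0]
tcp_rot: [3.139, -0.001, 1.573]
force: [0.3, -0.2, -0.3]
grip_width: 31.6
grasp_force: 59.8
```

```bash
python3 -m handwheel '[[0.5,-2.8,0,0,0,0],[0,0,25,0,0,0],[0,0,15,0,0,0],[0,0,0,0,0,0],[0,0,0,0,0,0]]' |egrep 'pos|^force|rot'
```

```text
position: [498.4, 60.5, 19.5]
tcp_rot: [3.139, -0.001, 1.573]
force: [0.8, 0.5, -0.2]
```

```bash
python3 -m handwheel '[[0,0,6,0,0,0],[0,0,0,0,0,0]]' |egrep 'pos|^force'; python3 -m handwheel '[[0,0,2,0,0,0],[0,0,0,0,0,0]]' |egrep 'pos|^force'; python3 -m handwheel '[[0,0,1.2,0,0,0],[0,0,0,0,0,0]]' |egrep 'pos|^force'
```

```text
position: [497.9, 60.5, 13.0]
force: [-1.5, 0.7, -1.3]
position: [498.0, 60.5, 11.1]
force: [-0.4, -0.3, -0.4]
position: [498.0, 60.5, 9.9]
force: [0.7, -0.5, -0.6]
```

```bash
python3 -m handwheel '[[0,0.5,0.8,0,0,0],[0,0,0,0,0,0]]' |egrep 'pos|^force'; python3 -m handwheel '[[0,0,0.6,0,0,0],[0,0,0,0,0,0]]' |egrep 'pos|^force'
```

```text
position: [498.2, 60.5, 9.7]
force: [-3.3, 0.2, 10.3]
position: [498.4, 60.5, 9.6]
force: [-5.7, -1.0, 19.0]
```

```bash
python3 -m handwheel '[[0,0,-1,0,0,0],[0,0,0,0,0,0]]' |egrep 'pos|^force'; python3 -m handwheel '[[0,0,0,0,0,0],[0,0,0,0,0,0],[0,0,0,0,0,0],[0,0,0,0,0,0],[0,0,-5,0,0,0]]' 1|egrep 'pos|^force|wid'; python3 -m handwheel '[[0,0,-35,0,0,0],[0,0,-40,0,0,0],[0,0,-40,0,0,0],[0,0,0,0,0,0]]' |egrep 'pos|^force'; python3 -m handwheel '[[-30,35,0,0,0,0],[-30,35,0,0,0,0],[-30,35,0,0,0,0],[-30,35,0,0,0,0],[0,0,0,0,0,0]]'|egrep 'pos|rot'
cat > bl.py <<'E'
from h import *
def block(cam,im):
    look(cam,im,["block_mid"],1)
    for d in r.outline_of(cam,"block_mid")[:1]:
        m=d["mask"].astype(np.uint8); print(d["confidence"],m.sum())
        # fit pose (x,y,yaw) by rendered silhouette IoU
        from scipy.optimize import minimize
        P=np.array([(x,y,z) for x0,x1,h in((-37.5,-12.5,12),(-12.5,12.5,22),(12.5,37.5,32)) for x in(x0,x1) for y in(-15,15) for z in(0,h)],float).reshape(3,8,3)
        def ren(s):
            c,q=np.cos(s[2]),np.sin(s[2]); img=np.zeros(m.shape,np.uint8)
            for b in P:
                pts=np.array([proj(im,[s[0]+c*p[0]-q*p[1],s[1]+q*p[0]+c*p[1],p[2]]) for p in b],np.float32)
                cv2.fillConvexPoly(img,np.round(cv2.convexHull(pts)*16).astype(np.int32),1,shift=4)
            return img
        f=lambda s:1-(ren(s)&m).sum()/max(1,(ren(s)|m).sum())
        best=min((minimize(f,[x0,y0,a],method="Nelder-Mead",options=dict(initial_simplex=[[x0,y0,a],[x0+6,y0,a],[x0,y0+6,a],[x0,y0,a+.15]])) for x0,y0,a in [S]+[(S[0],S[1],S[2]+k) for k in(-.2,.2)]),key=lambda o:o.fun)
        print("pose",best.x.round(2),"iou",round(1-best.fun,3)); return best.x
E
python3 - <<'E'
import bl; from bl import *
bl.S=(665.5,-70.5,.42)
w=wrist(); block("wrist",w)
t=r.get_image("top"); block("top",t)
E
```

```text
position: [498.7, 60.5, 9.8]
force: [-1.3, 0.6, 5.3]
position: [498.1, 60.6, 14.4]
force: [0.1, 0.3, -0.6]
grip_width: 85.4
position: [500.5, 60.4, 132.7]
force: [0.6, 0.5, -0.8]
position: [639.8, -61.5, 128.1]
tcp_rot: [3.14, -0.001, 1.57]
37.525 [639.8136329  -61.50058567 128.12812626] [ 3.13994914e+00 -6.01604234e-04  1.57029244e+00]
block_mid [664.4 -68.2  15.1] 0.74 [343. 196.]
0.82 2574
pose [ 6.6599e+02 -7.4770e+01  5.8000e-01] iou 0.974
```

Block fit: (666,-74.8), yaw 0.58, IoU 0.97. I turn the tool to yaw π+0.58 above its high step.

```bash
python3 -m handwheel '[[0,45,0,0,0,0],[0,0,0,0,0,-0.179],[0,0,0,0,0,-0.179],[0,0,0,0,0,-0.179],[0,0,0,0,0,-0.179]]' 0.7 >/dev/null; python3 -m handwheel '[[0,0,0,0,0,-0.179],[0,0,0,0,0,-0.179],[0,0,0,0,0,-0.179],[0,0,0,0,0,-0.179],[0,0,0,0,0,-0.179]]' >/dev/null; python3 -m handwheel '[[0,0,0,0,0,-0.179],[0,0,0,0,0,-0.179],[0,0,0,0,0,-0.179],[0,0,0,0,0,0],[0,0,0,0,0,0]]'
python3 - <<'E'
import bl; from bl import *
bl.S=(666,-73,.55)
w=wrist(); s=block("wrist",w)
o=r.observe(); g=np.array([s[0]+24*np.cos(s[2]),s[1]+24*np.sin(s[2]),o["position"][2]])
M=Rotation.from_euler("xyz",o["tcp_rot"]).as_matrix(); print("goal",g,"shift tool",M.T@(g-o["position"]),"yaw err world",s[2]+np.pi-o["tcp_rot"][2]-2*np.pi)
E
```

```text
time: 39.7
position: [683.3, -58.9, 130.0]
tcp_rot: [-3.141, 0.002, -2.566]
force: [-0.4, 0.3, 0.2]
grip_width: 59.9
grasp_force: 0.0
39.7 [683.33839474 -58.8822783  130.02375648] [-3.14101471e+00  2.31980275e-03 -2.56606104e+00]
block_mid [663.8 -69.8  15. ] 0.58 [321. 170.]
0.87 2528
pose [ 6.65e+02 -7.45e+01  5.80e-01] iou 0.982
goal [685.13154563 -61.42688166 129.88432602] shift tool [-1.79091763e-01 -2.89931043e+00  1.75871015e-03] yaw err world -0.0011373752598515807
```

```bash
python3 -m handwheel '[[0,-2.9,40,0,0,0],[0,0,45,0,0,0],[0,0,35,0,0,0],[0,0,0,0,0,0],[0,0,0,0,0,0]]' |egrep 'pos|^force|rot'
```

```text
position: [686.3, -61.7, 11.4]
tcp_rot: [-3.14, 0.004, -2.563]
force: [0.5, -0.1, 0.6]
```

```bash
python3 -m handwheel '[[1,0,10,0,0,0],[0,0,10,0,0,0],[0,0,0,0,0,0],[0,0,0,0,0,0]]' |egrep 'pos|^force|rot'; python3 -m handwheel '[[0,0,0,0,0,0],[0,0,0,0,0,0],[0,0,0,0,0,0],[0,0,0,0,0,0],[0,0,0,0,0,0]]' 0; python3 -m handwheel '[[0,0,-5,0,0,0],[0,0,-35,0,0,0],[0,0,-20,0,0,0],[0,0,0,0,0,0],[0,0,0,0,0,0]]'
```

```text
position: [684.6, -62.1, -10.1]
tcp_rot: [-3.141, 0.002, -2.563]
force: [0.2, -0.0, 0.2]
time: 41.6
position: [685.0, -62.2, -9.6]
tcp_rot: [-3.14, 0.003, -2.562]
force: [0.5, 0.1, 5.9]
grip_width: 28.5
grasp_force: 60.2
time: 42.22
position: [683.6, -62.0, 48.7]
tcp_rot: [3.141, 0.001, -2.563]
force: [-0.8, 0.8, -0.1]
grip_width: 28.7
grasp_force: 59.5
```

```bash
python3 -m handwheel '[[0,0,-40,0,0,0],[0,0,-25,0,0,0.145],[0,0,0,0,0,0.145],[0,0,0,0,0,0.145],[0,0,0,0,0,0.144]]' |egrep 'pos|rot'; python3 -m handwheel '[[25,37,0,0,0,0],[25,37,0,0,0,0],[35,37,0,0,0,0],[35,37,0,0,0,0],[38,27,0,0,0,0]]'|egrep 'pos|rot'; python3 -m handwheel '[[0,0,0,0,0,0],[0,0,0,0,0,0]]'
python3 - <<'E'
import bl; from bl import *
w=wrist(); look("wrist",w,["bottle_mid","vial_mid","block_mid"],1)
E
```

```text
position: [683.4, -62.0, 113.2]
tcp_rot: [3.14, -0.0, 3.137]
position: [524.1, 114.1, 113.3]
tcp_rot: [3.141, 0.0, -3.141]
time: 43.72
position: [526.5, 112.6, 114.1]
tcp_rot: [3.141, 0.002, -3.141]
force: [-0.6, 0.2, -0.8]
grip_width: 28.6
grasp_force: 59.5
43.725 [526.48586099 112.64724003 114.14093836] [ 3.14105126e+00  1.87055467e-03 -3.14125467e+00]
bottle_mid [500.   58.5  54.1] 0.69 [254. 177.]
vial_mid [498.8 -19.3  64.3] 0.7 [151. 178.]
```

```bash
python3 -m handwheel '[[4.7,0.4,0,0,0,0],[0,0,30,0,0,0],[0,0,35,0,0,0],[0,0,0,0,0,0],[0,0,0,0,0,0]]' |egrep 'pos|^force|rot'
```

```text
position: [522.2, 113.2, 50.6]
tcp_rot: [3.141, 0.003, 3.141]
force: [0.5, 0.1, 0.3]
```

```bash
python3 -m handwheel '[[0,0,15,0,0,0],[0,0,15,0,0,0],[0,0,10,0,0,0],[0,0,0,0,0,0]]' |egrep 'pos|^force|rot';  python3 -m handwheel '[[0,0,6,0,0,0],[0,0,0,0,0,0],[0,0,0,0,0,0]]' |egrep 'pos|^force'
```

```text
position: [520.9, 113.2, 8.6]
tcp_rot: [3.141, 0.0, -3.142]
force: [-0.7, -0.3, -0.9]
position: [521.9, 113.3, 3.8]
force: [-0.8, -0.5, -0.7]
```

```bash
python3 -m handwheel '[[0,0,5,0,0,0],[0,0,4,0,0,0],[0,0,0,0,0,0],[0,0,0,0,0,0]]' |egrep 'pos|^force|rot';  python3 -m handwheel '[[0,0,1.5,0,0,0],[0,0,0,0,0,0]]' |egrep 'pos|^force'; python3 -m handwheel '[[0,0,1.3,0,0,0],[0,0,0,0,0,0]]' |egrep 'pos|^force'
```

```text
position: [521.8, 113.3, -5.4]
tcp_rot: [3.141, 0.002, -3.142]
force: [-0.0, -0.7, -0.7]
position: [521.8, 113.3, -6.9]
force: [0.1, 1.0, 0.1]
position: [521.7, 113.3, -8.3]
force: [-1.7, 0.8, -0.6]
```

```bash
python3 -m handwheel '[[0,0,1,0,0,0],[0,0,0,0,0,0]]' |egrep 'pos|^force'; python3 -m handwheel '[[0,0,0.7,0,0,0],[0,0,0,0,0,0]]' |egrep 'pos|^force'
```

```text
position: [521.7, 113.3, -9.2]
force: [0.5, 0.4, -0.2]
position: [521.9, 113.3, -9.6]
force: [-0.6, -0.6, 3.7]
```

```bash
python3 -m handwheel '[[0,0,0.3,0,0,0],[0,0,0,0,0,0]]' |egrep 'pos|^force'; python3 -m handwheel '[[0,0,0,0,0,0],[0,0,0,0,0,0],[0,0,0,0,0,0],[0,0,0,0,0,0]]' 0.47|egrep 'pos|^force|wid'; python3 -m handwheel '[[0,0,-5,0,0,0],[0,0,-25,0,0,0],[0,0,-40,0,0,0],[0,0,-40,0,0,0],[0,0,0,0,0,0]]' |egrep 'pos|^force'; python3 -m handwheel '[[0,0,-30,0,0,0],[0,0,0,0,0,0]]' |egrep 'pos|^force'
python3 - <<'E'
import bl; from bl import *
w=wrist(); bl.S=(498.5,113,0.); block("wrist",w); look("wrist",w,["bottle_mid","vial_mid","pot_mid","forceps"],1)
for t,z in(("bottle_mid",0),):
  for d in r.outline_of("wrist",t)[:1]:
    p=np.argwhere(d["mask"]); a=[(v,np.where(d["mask"][v])[0].min(),np.where(d["mask"][v])[0].max()) for v in range(p[:,0].min(),p[:,0].max(),8)]; print(a)
    from itertools import chain
    print([np.round(proj(w,[498.5+dx,60.5+dy,zz])) for dx,dy,zz in((17,0,0),(-17,0,0),(0,17,0),(0,-17,0),(17,0,50),(-17,0,50),(0,17,50),(0,-17,50),(0,0,97))])
s=r.get_image("scene"); look("scene",s,T+["forceps"],1)
E
```

```text
position: [521.9, 113.3, -9.7]
force: [-2.8, 1.0, 9.4]
position: [521.8, 113.3, -10.2]
force: [0.3, -0.3, -0.3]
grip_width: 40.3
position: [524.0, 113.4, 103.1]
force: [0.5, 1.2, -0.5]
position: [522.5, 113.3, 131.0]
force: [-0.5, -0.6, -0.7]
48.55 [522.50259774 113.2837763  131.01340472] [ 3.14059324  0.004623   -3.14151887]
block_mid [499.  117.7  13.6] 0.92 [324. 167.]
0.88 2509
pose [ 4.9903e+02  1.1182e+02 -1.0000e-02] iou 0.977
bottle_mid [498.6  61.8  46.6] 0.86 [263. 174.]
vial_mid [499.1 -18.2  64.3] 0.81 [163. 179.]
pot_mid [466.6 359.3  22.2] 0.82 [580. 135.]
forceps [593.  402.4   0.9] 0.97 [570. 246.]
[(149, np.int64(261), np.int64(269)), (157, np.int64(248), np.int64(281)), (165, np.int64(242), np.int64(283)), (173, np.int64(240), np.int64(282)), (181, np.int64(239), np.int64(276)), (189, np.int64(239), np.int64(268))]
[array([270., 180.]), array([269., 148.]), array([286., 164.]), array([253., 164.]), array([261., 193.]), array([259., 155.]), array([279., 174.]), array([241., 174.]), array([248., 188.])]
dish_mid [ 554.9 -300.    58. ] 0.86 [204. 138.]
vial_mid [500.8 -16.1  60.9] 0.86 [307. 194.]
bottle_mid [500.5  58.9  53. ] 0.73 [333. 216.]
block_mid [500.5 115.5  13.2] 0.94 [352. 242.]
tin_foot [496.8 -23.1   3.2] 0.87 [307. 205.]
stage [ 550.9 -305.    46.4] 0.85 [206. 139.]
pot_mid [467.3 356.6  24.3] 0.93 [459. 307.]
forceps [597.8 402.   -0.7] 0.69 [435. 380.]
```

Everything is in place: block (499,112) with yaw ≈ 0, bottle (498.5,60), vial and dish centred, pot and forceps unmoved. Handing in.

```bash
python3 -c "
from bench import r
print(r.hand_in())"
```

```text
the job is handed in; nothing more can be done
None
```

The place is laid as asked and handed in at about 49 s: the dish is centred on the stage, the vial rests on the padding (top at about 14 mm) in the middle of the tin, the bottle and block are in line to its left with gaps of about 20 mm, the gripper is open and clear, and the pot and forceps were not touched.

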